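# Charge the seal bin through its spring gate

## Task

Pour all six round lead seals from the handled steel cup into the funnel of the stand while its spring gate is shut, and stand the empty cup upright back on the bench, clear of the stand. Then pull the gate's upright handle out until its pointer lines up with the brass index mark, so that all the seals drop into the galvanised bin below, and finish still holding the gate at the mark: do not let go. Leave the other things on the bench where they are.

Things in the scene. Friction and masses are not known exactly. Their poses are not given: they have to be found in the camera images.
- cup: flared round steel cup, 54 mm wide at the foot, 90 mm at the rim, 46 mm high, wall 3 mm, floor 4 mm, about 120 g, with a side handle. The side slopes out 21 degrees: the seals roll out when it is tipped 80 to 100 degrees. Origin: centre of its underside; z points out of the mouth. Starts standing on the bench, the six seals in it.
- cup_grip (a point): the place to grip the cup: on the axis of its handle, a straight level round wooden bar 16 mm thick, along the cup's -x, 34 mm above the cup's underside, reaching 115 mm from the cup's axis. This point is 75 mm from the cup's axis. Axes as the cup's: x points from here along the handle to the cup.
- seal1: round lead seal, a ball of 14 mm, 16 g; origin at its centre; starts in the cup
- seal2: round lead seal, a ball of 14 mm, 16 g; origin at its centre; starts in the cup
- seal3: round lead seal, a ball of 14 mm, 16 g; origin at its centre; starts in the cup
- seal4: round lead seal, a ball of 14 mm, 16 g; origin at its centre; starts in the cup
- seal5: round lead seal, a ball of 14 mm, 16 g; origin at its centre; starts in the cup
- seal6: round lead seal, a ball of 14 mm, 16 g; origin at its centre; starts in the cup
- funnel_mouth (a point): centre of the fixed stand's open square funnel mouth, 166 mm above the bench, 116 mm square inside; walls drop 27 mm, then slope in to a throat 42 mm square; its floor is the gate plate, 100 mm above the bench. z up; -x: the way the gate is pulled out. Funnel and posts reach 70 mm out in x and y; the pine base is 310 by 150 by 20 mm, from 95 mm to -215 mm in x.
- bin_floor (a point): centre of the inner floor of the galvanised bin beneath the funnel, 23 mm above the bench; inside 110 by 106 mm, 59 mm deep; axes as funnel_mouth
- gate (a joint): how far the spring gate is pulled out (m): 0 shut, 0.095 its stop. A spring shuts it again: about 2.4 N shut, rising by 0.8 N per 10 mm. Past 0.047 the throat is fully open.
- pull (a point): grip point of the gate's handle, an upright steel blade 12 mm thick along the pull, 36 mm wide, its top 166 mm above the bench; the point is at its middle, 147 mm above the bench, 125 mm from the funnel's centre when shut. Guide rails beneath: top 106 mm above the bench. Axes as funnel_mouth: pulling moves it along its -x.
- pointer (a point): tip of the thin steel pointer that sticks out sideways (-y) from the foot of the handle, 111 mm above the bench, over the -y guide rail; it moves with the gate; axes as funnel_mouth
- mark (a point): the brass index fin, 3 mm thick, clipped on the -y guide rail beside the pointer's path, 55 to 75 mm out from the pointer's shut position (differs from day to day); origin on its middle, axes as funnel_mouth. The pointer is at the mark when both have the same place along x.
- meter_base: bystander: black bakelite meter base 100 by 140 by 38 mm; origin under its centre
- terminal_bridge: bystander: brass terminal bridge 80 by 18 by 23 mm; origin under its centre
- cutout_fuse: bystander: white porcelain cutout fuse 75 by 38 by 47 mm; origin under its centre
- seal_press: bystander: dark steel sealing pliers lying flat, 190 mm long along x, 45 mm wide, 19 mm high; origin under the handles
- wire_spool: bystander: spool of copper seal wire, 56 mm wide, 40 mm high; origin under its centre
- screw_jar: bystander: glass jar with steel lid, 60 mm wide, 80 mm high; origin under its centre
- driver: bystander: screwdriver with wooden handle, lying along its x
Mind the look-alikes: they are no part of the job. What is shaped like the cup but green or turquoise is not meant.

How it is judged:
By the outcome, as a careful person would: the job done as asked, in the order asked, and still so for the second after the job is handed in, while the arm keeps its last pose, push and grip.
It also fails if it takes over 64 s, if anything falls off the work surface, if the arm or the gripper's body presses on something with over 40 N, if the wrist force passes 120 N, or if a joint passes its speed limit or range.

## Robot

A 7-joint arm with a two-finger parallel gripper is mounted at the origin on the work surface. World frame = base frame: x ahead of the robot, y to its left, z up, the work surface at z = 0. Lengths are in m, angles in rad, forces in N, time in s.
With the tool pointing down it reaches from about 0.425 to 0.975 m from the base axis. Payload 16.7 kg.
Tool frame: the origin (TCP) lies between the finger pads; the fingertips stand 11 mm ahead of it and the grasp point (between the pads) lies 8 mm behind it; z points along the fingers, x is the direction in which the jaws open and shut, and the axes are right-handed (so a half turn about z gives the same grasp; the last joint's range is limited). The gripper opens to 85 mm and grips with 20 to 120 N. Pads are 22 mm wide; open, the fingers measure 114 mm over their backs; the gripper's body (76 mm by 85 mm) begins 54 mm behind the grasp point. The pads swing forward as they close: fully open they stand 13 mm farther back than shut.
Start: joints at [0.965, 0.426, 0.074, 1.606, -0.034, 1.111, -0.067], TCP at [0.298, -0.606, 0.242] pointing down, gripper open.
Joint ranges: [-2.85, 2.85], [-0.5, 2.14], [-1.23, 1.37], [0.21, 2.46], [-1.02, 4.16], [0.16, 2.05], [-2.73, 2.73]. Speed limits (rad/s): [1.89, 1.89, 2.39, 2.39, 3.01, 3.01, 3.01].

## Interface

Orientations are given as a 3x3 rotation matrix whose columns are the frame's x, y, z axes.
In Python, from cell import env gives the robot as it stands. The module is installed in compiled form; this text tells all that it offers.
- The arm moves only by the tool send_rows, never from a script. Its argument "moves" is a list of rows, each a list of 7 numbers: the closure, from 0 (fully open) to 1 (shut), then the shift along the tool's x, y, z in cm, then the turn, a rotation vector about the tool's x, y, z in degrees. In form: [[grip, tx, ty, tz, ax, ay, az], ...]. A call has 1 to 8 rows; each row is the pose to reach, as a shift and turn from the pose commanded when the call began, along the tool's axes at that moment; what a row does not reach only later rows make up. A row lasts 1/8 s, in which the tool goes at most 62.5 mm and 10.7 degrees, less where a joint would pass 70% of its speed; a pose out of reach is approached as far as the arm can. A call with a gripper value outside its range is refused whole. The fingers move at their own pace and stop on an object; "squeeze" is the grip in N (left out, the last holds). Time passes only in rows, so rows that repeat a pose let the fingers close. It gives the time, the measured TCP pose, the force and the opening at its end, in the units of the state.
- env.sense(): the state, without advancing time (a new reading comes with each control period).
- env.grab_frame(name): name is "side" or "top"; returns a dict with "color" (420x560x3 uint8, red, green, blue), "z_map" (420x560 float32, m along the optical axis (not along the pixel's ray), 0 where there is no reading), "vfov" (degrees; the focal length in pixels is half the picture's height over the tangent of half this angle, whatever the lens; pixels are square), "cx", "cy" (the principal point, pixels), "k1" (the pictures are not rectified: a ray, as slopes to the right and down, at radius r is drawn at 1 + k1 r^2 times it, then the intrinsics apply), "position" and "attitude" of the camera in the world. Camera axes: x right, y down, z forward; pixel columns grow to the right and rows downward; lengths in m; the calibration is good to about 2 mm. A picture is of the moment at which its call begins.
- env.finish_job(): hands the job in, once; it reports no verdict.
The state is a dict: "time": time; "qpos": joint angles; "joint_velocities": joint speeds; "joint_efforts": joint torques, N m; "eef_pos": TCP position; "eef_rot": TCP orientation; "force": force on the tool from outside, world axes, zero at the start; "torque": the same for the moment, N m; "finger_gap": opening from 0.0 (shut) to 1.0 (fully open).
Only numpy, scipy, OpenCV 4.12 (cv2) and the standard library are available. Lean on these libraries where they do the work, as an engineer would, in place of code of your own. Each camera call takes 0.05 s, during which the arm holds its last target. There are 200 camera calls.

## Working session

There is one attempt and no reset: what is moved stays moved. The work goes in short steps, Python scripts to look and compute and a tool call to move; the robot and the scene stay as the last step left them, time stands still between calls to the robot, and variables do not carry over. Pictures are saved under pics/ and viewed, about 8 in all and at most 12, crops included, and the job is handed in when it is done.

Besides the shell and the picture viewer there is one more tool, called as name(argument=value, ...), one argument or row to a line, values as JSON. send_rows: Moves the arm, as the interface text tells. Its arguments: {"type":"object","properties":{"moves":{"type":"array","items":{"type":"array","items":{"type":"number"}}},"squeeze":{"type":"number"}},"required":["moves"]}

```bash
mkdir -p pics; cat > h.py <<'E'
import numpy as np, cv2
from cell import env
np.set_printoptions(precision=4,suppress=True)
def grab(n,save=None):
    f=env.grab_frame(n)
    if save: cv2.imwrite(f'pics/{save}.png',f['color'][:,:,::-1])
    return f
def cloud(f):
    h,w=f['z_map'].shape; F=h/2/np.tan(np.radians(f['vfov'])/2)
    K=np.array([[F,0,f['cx']],[0,F,f['cy']],[0,0,1.]])
    u,v=np.meshgrid(np.arange(w),np.arange(h))
    p=cv2.undistortPoints(np.stack([u,v],-1).reshape(-1,1,2).astype(float),K,np.array([f['k1'],0,0,0,0.])).reshape(h,w,2)
    # cv2 model: distorted = r*(1+k1 r^2)
    z=f['z_map'].astype(float)
    P=np.dstack([p*z[...,None],z])
    W=P@np.array(f['attitude']).T+np.array(f['position'])
    W[z==0]=np.nan
    return W
def tomove(dp=None):
    s=env.sense(); return np.array(s['eef_rot']).T@np.array(dp)*100
E
python3 - <<'E'
from h import *
for n in('top','side'):
    f=grab(n,n+'0'); print(n,f['vfov'],f['cx'],f['cy'],f['k1'],f['position']); print(np.array(f['attitude']))
    W=cloud(f); np.save(n+'0.npy',W)
s=env.sense(); print(s)
E
```

```text
top 47.06789902789202 279.29584683214233 205.30070546530533 -0.02279193720988377 [ 0.277  -0.0199  1.3487]
[[-0.0296 -0.981   0.1917]
 [-0.9996  0.0289 -0.0061]
 [ 0.0005 -0.1918 -0.9814]]
side 50.813226996048336 277.14185975854775 204.90597053549007 0.03241014796098452 [-0.0062  0.6371  0.8378]
[[-0.7724 -0.4046  0.4895]
 [-0.635   0.5038 -0.5856]
 [-0.0097 -0.7632 -0.6461]]
{'time': 0.1, 'qpos': array([ 0.9645,  0.4267,  0.0739,  1.6066, -0.0341,  1.1108, -0.0671]), 'joint_velocities': array([ 0.0019, -0.0016,  0.0012,  0.0004, -0.0011,  0.0007, -0.0018]), 'joint_efforts': array([  0.0078, -95.1542,   3.7719, -46.4413,   0.0198,   0.0065,
        -0.    ]), 'eef_pos': array([ 0.2975, -0.6055,  0.2417]), 'eef_rot': array([[ 0.441 , -0.8975, -0.0006],
       [-0.8975, -0.441 ,  0.001 ],
       [-0.0012,  0.0001, -1.    ]]), 'force': array([ 0.3794, -0.2081, -0.1061]), 'torque': array([-0.0027,  0.0401,  0.0314]), 'finger_gap': 1.0003454495544777}
```

View pics/top0.png

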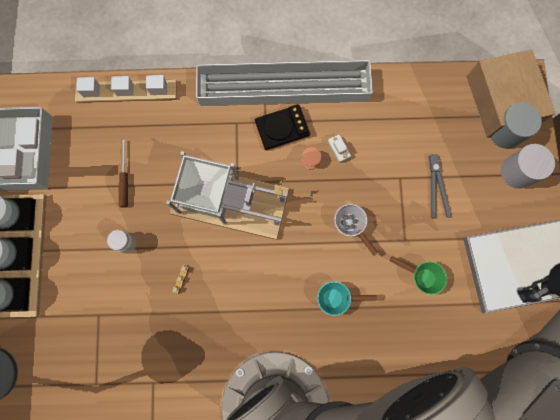

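View pics/side0.png

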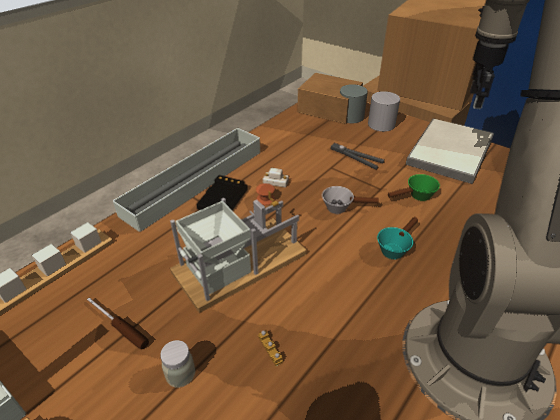

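Top view: the steel cup with its seals is at (351,220) with the handle towards (385,253). The funnel is at (202,185), the blade at about (240,195) and the brass near (283,190). Next I measure these.

```bash
python3 - <<'E'
from h import *
W=np.load('top0.npy'); im=cv2.imread('pics/top0.png')
def box(u0,u1,v0,v1,zl,zh):
    P=W[v0:v1,u0:u1].reshape(-1,3); return P[(P[:,2]>zl)&(P[:,2]<zh)]
# cup rim
c=box(330,373,200,240,.041,.052); 
(a,b),r=cv2.minEnclosingCircle(c[:,:2].astype(np.float32)); print('cup',a,b,r,len(c))
h=box(366,392,235,262,.030,.052); print('handle',len(h),h.mean(0),h.min(0),h.max(0))
m=h[:,:2].mean(0); d=np.linalg.svd(h[:,:2]-m)[2][0]; print(d,np.degrees(np.arctan2(d[1],d[0])))
d2=np.array([a,b])-m; print('axis via centres',np.degrees(np.arctan2(d2[1],d2[0])))
f=box(160,245,145,225,.158,.172); print('funnel rim',len(f))
rect=cv2.minAreaRect(f[:,:2].astype(np.float32)); print(rect)
# pieces around the gate
for zl,zh in((.155,.175),(.103,.12),(.12,.155)):
    q=box(236,300,170,230,zl,zh); print(zl,len(q)); 
    if len(q): print(q.mean(0),q.min(0),q.max(0))
cv2.imwrite('pics/crop.png',np.hstack([cv2.resize(im[145:245,165:300],None,fx=5,fy=5,interpolation=cv2.INTER_CUBIC)]))
s=cv2.imread('pics/side0.png'); cv2.imwrite('pics/crops.png',cv2.resize(s[175:305,165:315],None,fx=5,fy=4.5,interpolation=cv2.INTER_CUBIC))
E
```

```text
cup 0.4769817590713501 -0.22979392111301422 0.05539761111140251 187
handle 106 [ 0.4071 -0.2771  0.0406] [ 0.3702 -0.3286  0.0325] [ 0.4371 -0.2606  0.0491]
[-0.6897 -0.7241] -133.60560689315216
axis via centres 34.07391309560757
funnel rim 401
((0.5709499716758728, 0.17035366594791412), (0.13977426290512085, 0.14091424643993378), 74.83679962158203)
0.155 75
[0.5371 0.0496 0.1659] [0.5195 0.0401 0.1585] [0.5553 0.0584 0.1725]
0.103 305
[0.5372 0.0269 0.1077] [ 0.4804 -0.0461  0.103 ] [0.5858 0.0861 0.1197]
0.12 33
[0.5381 0.0338 0.1372] [ 0.5194 -0.0339  0.12  ] [0.5788 0.0599 0.153 ]
```

View pics/crop.png

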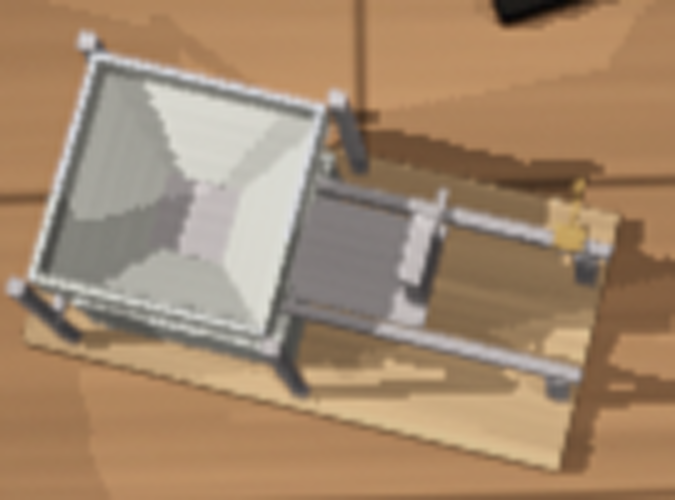

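View pics/crops.png

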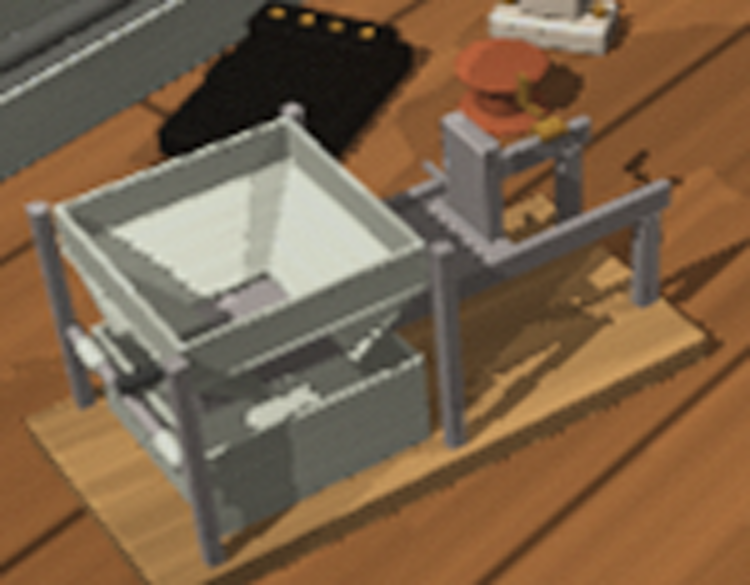

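```bash
python3 - <<'E'
from h import *
from scipy.optimize import least_squares
W=np.load('top0.npy'); im=cv2.imread('pics/top0.png')
P=W[200:240,330:366].reshape(-1,3); c=P[(P[:,2]>.041)&(P[:,2]<.052)][:,:2]
f=least_squares(lambda p:np.hypot(*(c-p[:2]).T)-p[2],[.477,-.22,.044],loss='soft_l1',f_scale=.002).x; print('cup',f)
hsv=cv2.cvtColor(im,cv2.COLOR_BGR2HSV)
h=W[228:268,360:396]; hh=hsv[228:268,360:396]
m=(h[...,2]>.033)&(h[...,2]<.05)&(np.hypot(h[...,0]-f[0],h[...,1]-f[1])>.053)
q=h[m]; mm=np.median(q,0); d=np.linalg.svd(q[:,:2]-q[:,:2].mean(0))[2][0]; print('handle',m.sum(),q.mean(0),np.degrees(np.arctan2(*d[::-1])),np.degrees(np.arctan2(*(q.mean(0)[:2]-f[:2])[::-1])),np.hypot(*(q[:,:2]-f[:2]).T).max())
# mark / pointer in funnel frame
R=cv2.minAreaRect; ang=np.radians(74.7); X=np.array([np.cos(ang),np.sin(ang)]);Y=np.array([-X[1],X[0]]);o=np.array([.571,.1703])
for v in range(178,202):
  for u in range(248,292):
    w=W[v,u]
    B=hsv[v,u]
    if w[2]>.1 and 12<B[0]<28 and B[1]>120 : print('mark',u,v,((w[:2]-o)@X).round(4),((w[:2]-o)@Y).round(4),w[2].round(4))
for v in range(178,192):
  for u in range(246,262):
    w=W[v,u]
    a,b=(w[:2]-o)@X,(w[:2]-o)@Y
    if w[2]>.1 and b<-.03: print('ptr',u,v,a.round(4),b.round(4),w[2].round(4))
E
```

```text
cup [ 0.4848 -0.2218  0.0424]
handle 163 [ 0.4069 -0.2812  0.0407] -128.1187296112154 -142.68954991982545 0.16668420428048175
mark 281 181 -0.1949 -0.0614 0.1322
mark 280 182 -0.1931 -0.0577 0.1345
mark 281 182 -0.1955 -0.0587 0.1325
mark 280 183 -0.1936 -0.0558 0.1313
mark 281 183 -0.1956 -0.0585 0.1227
mark 280 184 -0.194 -0.054 0.1282
mark 281 184 -0.1959 -0.0575 0.1156
mark 280 185 -0.1939 -0.0547 0.114
mark 280 186 -0.1947 -0.0514 0.1169
mark 279 188 -0.1935 -0.0452 0.1183
mark 279 189 -0.1941 -0.0426 0.1186
mark 277 190 -0.1893 -0.0399 0.1132
mark 278 190 -0.1918 -0.0407 0.1123
mark 279 190 -0.1942 -0.0423 0.1079
mark 280 190 -0.1967 -0.0429 0.1082
mark 277 191 -0.1897 -0.0382 0.109
mark 278 191 -0.1925 -0.0379 0.1132
mark 279 191 -0.195 -0.039 0.1109
mark 280 191 -0.1975 -0.0397 0.1107
mark 281 191 -0.2 -0.0406 0.1096
mark 276 192 -0.1877 -0.0353 0.1074
mark 277 192 -0.1904 -0.0356 0.1089
mark 278 192 -0.1927 -0.0372 0.1043
mark 279 192 -0.1958 -0.0357 0.1143
mark 280 192 -0.1981 -0.0371 0.1107
mark 281 192 -0.2008 -0.0373 0.1123
mark 276 193 -0.1884 -0.0325 0.1081
mark 277 19
[... 1134 characters left out ...]
6 0.1047
ptr 256 187 -0.1331 -0.0361 0.1071
ptr 257 187 -0.1357 -0.0367 0.1074
ptr 253 188 -0.1258 -0.0321 0.1045
ptr 254 188 -0.1286 -0.0323 0.1066
ptr 255 188 -0.131 -0.0332 0.1055
ptr 256 188 -0.1335 -0.0339 0.1048
ptr 257 188 -0.1363 -0.0342 0.1067
ptr 258 188 -0.1388 -0.0349 0.106
ptr 259 188 -0.1413 -0.0358 0.1048
ptr 260 188 -0.1444 -0.0351 0.1111
ptr 261 188 -0.1465 -0.0368 0.1059
ptr 255 189 -0.1319 -0.0301 0.1074
ptr 256 189 -0.1346 -0.0305 0.1088
ptr 257 189 -0.1368 -0.032 0.1046
ptr 258 189 -0.14 -0.031 0.112
ptr 259 189 -0.1428 -0.0313 0.1135
ptr 260 189 -0.1448 -0.033 0.1086
ptr 261 189 -0.1471 -0.0342 0.1058
ptr 259 190 -0.1425 -0.0307 0.1039
ptr 261 190 -0.1485 -0.0301 0.1129
```

send_rows(
  moves=[
    [0.0,0,0,0,0,0,-5],
    [0.0,0,0,0,0,0,-10],
    [0.0,0,0,0,0,0,-15],
    [0.0,0,0,0,0,0,-20],
  ],
  squeeze=90,
)

```text
time: 0.6
eef_pos: [0.2976, -0.6056, 0.2419]
eef_rot: [[0.723, -0.69, -0.0], [-0.69, -0.723, 0.001], [-0.001, -0.0, -1.0]]
force: [-0.0, 0.2, 0.4]
finger_gap: 0.997
```

```bash
python3 - <<'E'
from h import *
W=np.load('top0.npy'); c=np.array([.4848,-.2218])
h=W[228:268,360:396].reshape(-1,3); r=np.hypot(*(h[:,:2]-c).T); q=h[(h[:,2]>.035)&(h[:,2]<.05)&(r>.06)&(r<.12)]
d=np.linalg.svd(q[:,:2]-q[:,:2].mean(0))[2][0]; m=q.mean(0); print(len(q),m,np.degrees(np.arctan2(*d[::-1])),np.degrees(np.arctan2(*(m[:2]-c)[::-1])), q[:,2].max())
# second estimate of cup: side camera
W=np.load('side0.npy')
P=W[180:222,312:362].reshape(-1,3); k=P[(P[:,2]>.041)&(P[:,2]<.052)&(np.hypot(*(P[:,:2]-c).T)<.053)][:,:2].copy()
from scipy.optimize import least_squares
print(len(k),least_squares(lambda p:np.hypot(*(k-p[:2]).T)-p[2],[*c,.044],loss='soft_l1',f_scale=.002).x)
h=W[185:220,345:390].reshape(-1,3); r=np.hypot(*(h[:,:2]-c).T); q=h[(h[:,2]>.035)&(h[:,2]<.05)&(r>.06)&(r<.12)]
d=np.linalg.svd(q[:,:2]-q[:,:2].mean(0))[2][0]; m=q.mean(0); print(len(q),m,np.degrees(np.arctan2(*d[::-1])),np.degrees(np.arctan2(*(m[:2]-c)[::-1])), q[:,2].max())
print(env.sense()['qpos'])
E
```

```text
112 [ 0.4126 -0.2708  0.041 ] -145.33157944546352 -145.8436238402885 0.04914236343660594
174 [ 0.486  -0.2195  0.0422]
85 [ 0.4124 -0.2673  0.0411] -144.95249536536528 -147.85492318908948 0.04679435237845975
[ 1.0164  0.4264  0.003   1.6028 -0.0015  1.1131  0.2578]
```

```bash
python3 - <<'E'
from h import *
W=np.load('top0.npy'); g=np.array([.419,-.2654]); a=np.radians(-146); h=np.array([np.cos(a),np.sin(a)]); n=np.array([np.cos(a+np.pi/2),np.sin(a+np.pi/2)])
# top: things near the grip in frame (along handle outwards, jaw)
P=W[190:300,330:450].reshape(-1,3); d=P[:,:2]-g; A=d@h; B=d@n
m=(P[:,2]>.012)&(abs(A)<.08)&(abs(B)<.08)
G=np.zeros((16,16))
for x,y,z in zip(A[m],B[m],P[m,2]): i=int((x+.08)*100);j=int((y+.08)*100); G[i,j]=max(G[i,j],z*1000)
print(G.astype(int))
E
```

```text
[[ 0  0  0 49 44 16 21 16 18 19 19 40 47  0  0  0]
 [ 0  0  0 47 45 25 20 24 20 21 32 49 48  0  0  0]
 [ 0  0  0  0 54 43 27 17 19 23 40 53  0  0  0  0]
 [ 0  0  0  0 51 48 47 41 48 44 50 43  0  0  0  0]
 [ 0  0  0  0  0  0 43 53 49 48  0  0  0  0  0  0]
 [ 0  0  0  0  0  0  0 46 45  0  0  0 12  0  0  0]
 [ 0  0  0  0  0  0  0 42 45  0  0  0  0  0  0  0]
 [ 0  0  0  0  0  0  0 45 43  0  0  0  0  0  0  0]
 [ 0  0  0  0  0  0  0 49 46  0  0  0  0  0  0  0]
 [ 0  0  0  0  0  0  0 46 45  0  0  0  0  0  0  0]
 [ 0  0  0  0  0  0  0 44 46  0  0  0  0  0  0  0]
 [ 0  0  0  0  0  0  0 40 44  0  0  0  0  0  0  0]
 [ 0  0  0  0  0  0  0  0  0  0  0  0  0  0  0  0]
 [ 0  0  0  0  0  0  0  0  0  0  0  0  0  0  0  0]
 [ 0  0  0  0  0  0  0  0  0  0 46 46  0  0  0  0]
 [ 0  0  0  0  0  0  0  0  0  0 46 45  0  0  0  0]]
```

send_rows(
  moves=[
    [0.0,-2.5,-5.5,1.5,0,0,2],
    [0.0,-5,-11,3,0,0,4],
    [0.0,-7.5,-16.5,4.5,0,0,6],
    [0.0,-10,-22,6,0,0,8],
    [0.2,-12.5,-27.5,7.5,0,0,10],
    [0.4,-14.7,-33,9,0,0,12.3],
    [0.5,-14.7,-33,9,0,0,12.3],
    [0.5,-14.7,-33,9,0,0,12.3],
  ],
)

```text
time: 1.6
eef_pos: [0.4201, -0.2661, 0.1523]
eef_rot: [[0.558, -0.83, -0.0], [-0.83, -0.558, -0.0], [-0.0, 0.0, -1.0]]
force: [-0.5, -0.7, 0.8]
finger_gap: 0.5
```

```bash
cat > k.py <<'E'
import numpy as np
from scipy.spatial.transform import Rotation as R
from scipy.optimize import least_squares
S=[([0.9645,0.4267,0.0739,1.6066,-0.0341,1.1108,-0.0671],[.2975,-.6055,.2417],[[0.441,-.8975,-.0006],[-.8975,-.441,.001],[-.0012,.0001,-1]]),
([1.0164,0.4264,0.003,1.6028,-0.0015,1.1131,0.2578],[0.2976,-0.6056,0.2419],[[0.723,-0.69,0],[-0.69,-0.723,.001],[-.001,0,-1]])]
def fk(q,p,sg):
    # p: base yaw,h,L1,L2,L3,e1,e2,tool yaw
    M=R.from_euler('z',p[0]); t=np.array([0,0,p[1]])
    ax='zyzyzyz'; off={2:[p[5],0,p[2]],4:[p[6],0,p[3]],6:[p[7],0,p[4]]}
    for i in range(7):
        if i in(2,4,6): t=t+M.apply(off[i] if i!=2 else off[2])
        M=M*R.from_euler(ax[i],sg[i]*q[i])
    M=M*R.from_euler('z',p[8])
    return t,M
E
python3 - <<'E'
from h import *; from k import *; import itertools
s=env.sense(); print(repr(s['qpos'])); S.append((s['qpos'],s['eef_pos'],s['eef_rot']))
best=[]
for z in itertools.product([1,-1],repeat=4):
    sg=[z[0],1,z[1],1,z[2],1,z[3]]
    def res(p):
        r=[]
        for q,t,M in S:
            a,b=fk(q,p,sg); r+=[*(a-t)*3,*(b.as_matrix()-np.array(M)).ravel()]
        return r+list(np.array(p[5:8])*.01)
    for y in(0,1.5,3,-1.5):
        o=least_squares(res,[y,.3,.5,.4,.3,0,0,0,0]); best.append((o.cost,sg,o.x))
best.sort(key=lambda b:b[0])
for b in best[:6]: print(b[0],b[1],b[2])
E
```

```text
array([ 0.5405,  0.2519, -0.121 ,  2.0785,  0.0417,  0.8136, -0.5844])
1.3789511650477545e-05 [-1, 1, -1, 1, -1, 1, -1] [-0.0953 -2.7122  0.0983  0.7375 -3.4992  0.3021  0.204   0.2144  3.0463]
1.3789511650679911e-05 [-1, 1, -1, 1, -1, 1, -1] [-0.0953 -2.7121  0.0983  0.7375 -3.4992  0.3021  0.204   0.2144 -3.2369]
1.3789511653136398e-05 [-1, 1, -1, 1, -1, 1, -1] [-0.0953 -2.7122  0.0983  0.7375 -3.4993  0.3021  0.204   0.2144 -3.2369]
2.8222549559941898e-05 [-1, 1, -1, 1, -1, 1, -1] [ 3.0464  3.7307 -0.2811 -0.2268  3.8619 -0.3258 -0.4389  0.25   -0.0952]
0.011377240600018008 [-1, 1, -1, 1, 1, 1, -1] [ 3.0458  0.4916 -0.994  -0.0579 -0.4869 -0.2135 -0.0609  0.0454 -0.1043]
0.011415473681437383 [-1, 1, -1, 1, 1, 1, -1] [-0.0965  0.9102 -0.0924  0.8108 -0.2042  0.3704  0.3076  0.2142 -3.2466]
```

send_rows(
  moves=[
    [0.5,0,0,0,0,-8,0],
    [0.5,0,0,0,0,-16,0],
    [0.5,0,0,0,0,-25,0],
    [0.5,0,0,0,0,-25,0],
  ],
)

```text
time: 2.1
eef_pos: [0.4197, -0.2686, 0.1508]
eef_rot: [[0.501, -0.833, -0.236], [-0.754, -0.554, 0.354], [-0.425, 0.001, -0.905]]
force: [0.1, 0.0, -0.4]
finger_gap: 0.499
```

```bash
python3 - <<'E'
from h import *; from k import *
S.append(([ 0.5405,  0.2519, -0.121 ,  2.0785,  0.0417,  0.8136, -0.5844],[0.4201,-0.2661,0.1523],[[0.558,-0.83,0],[-0.83,-0.558,0],[0,0,-1]]))
s=env.sense(); print(repr(s['qpos']),s['eef_pos'],s['eef_rot']); S.append((s['qpos'],s['eef_pos'],s['eef_rot']))
sg=[-1,1]*3+[-1]
def res(p):
    r=[]
    for q,t,M in S:
        a,b=fk(q,p,sg); r+=[*(a-t)*3,*(b.as_matrix()-np.array(M)).ravel()]
    return r+list(np.array(p[5:8])*.02)
o=least_squares(res,[-.095,.35,.5,.45,.3,0,0,0,3.05]); print(o.cost,o.x); np.save('kin.npy',o.x)
lo=np.array([-2.85,-.5,-1.23,.21,-1.02,.16,-2.73]);hi=np.array([2.85,2.14,1.37,2.46,4.16,2.05,2.73])
def ik(t,M,q0):
    f=lambda q:(lambda a,b:[*(a-t)*5,*(b.inv()*M).as_rotvec(),*(np.array(q)-q0)*.003])(*fk(q,o.x,sg))
    return least_squares(f,np.clip(q0,lo+.06,hi-.06),bounds=(lo+.05,hi-.05))
# pour: handle direction angle, roll
fun=np.array([.571,.1703])
for ha in(-146,-163,-180,-120,-100):
    a=np.radians(ha); hd=np.array([np.cos(a),np.sin(a),0])  # grip->tip
    q=np.array(s['qpos'])
    for roll in(-25,0,20,40,55,70,80):
        # tool down with y along hd
        y=hd; z=np.array([0,0,-1.]); x=np.cross(y,z)
        M=R.from_matrix(np.stack([x,y,z],1))*R.from_euler('y',roll,degrees=True)
        left=-x # mouth direction
        ax=np.array([*fun,.235])-left*.027
        g=ax+hd*.08; t=g+M.apply([0,0,.008])
        r=ik(t,M,q); q=r.x
        a_,b_=fk(q,o.x,sg)
        print(ha,roll,np.linalg.norm(a_-t).round(4),np.degrees((b_.inv()*M).magnitude()).round(1),q)
E
```

```text
array([ 0.6522,  0.4835, -0.1254,  1.8097, -0.1358,  1.2525, -0.386 ]) [ 0.4197 -0.2686  0.1508] [[ 0.5009 -0.8327 -0.2361]
 [-0.7539 -0.5538  0.3536]
 [-0.4252  0.0009 -0.9051]]
0.00257655486758309 [-0.0934  0.7441  0.1835  0.6537  0.1372  0.1923  0.1849  0.0799  3.0504]
-146 -25 0.0 0.0 [ 0.1902  0.2839 -0.452   1.95   -0.2998  1.1408 -1.0787]
-146 0 0.0 0.0 [ 0.0312  0.1227 -0.4496  2.1016  0.0664  0.9304 -1.4303]
-146 20 0.0 0.0 [-0.1258  0.1017 -0.4111  2.1599  0.5016  0.8974 -1.8277]
-146 40 0.0 0.0 [-0.2444  0.1928 -0.3517  2.137   0.9551  1.0046 -2.1775]
-146 55 0.0 0.0 [-0.314   0.3026 -0.2837  2.0758  1.2424  1.1396 -2.35  ]
-146 70 0.0 0.0 [-0.3774  0.4244 -0.2017  1.989   1.4768  1.2929 -2.4567]
-146 80 0.0 0.0 [-0.4171  0.5065 -0.1446  1.9212  1.6079  1.3984 -2.5002]
-163 -25 0.0 0.0 [ 0.1152  0.1748 -0.4039  2.0845 -0.4411  0.9914 -1.2948]
-163 0 0.0 0.0 [-0.0913  0.0747 -0.3524  2.1654  0.0327  0.9063 -1.7349]
-163 20 0.0 0.0 [-0.2435  0.116  -0.2955  2.1514  0.46    0.9846 -2.0877]
-163 40 0.0 0.0 [-0.359   0.2375 -0.2243  2.0743  0.8223  1.1568 -2.324 ]
-163 55 0.0 0
[... 1062 characters left out ...]
7  2.1693  1.5546  0.851  -2.2708]
-120 70 0.0 0.0 [-0.151   0.3902 -0.3852  2.0916  1.9111  1.0133 -2.4856]
-120 80 0.0 0.0 [-0.1753  0.4806 -0.3217  2.0221  2.0931  1.1308 -2.5794]
-100 -25 0.0 0.0 [ 0.1168  0.5406 -0.3758  1.5938  0.0527  1.4563 -0.4391]
-100 0 0.0 0.0 [ 0.1495  0.2974 -0.4851  1.8657  0.1614  1.017  -0.575 ]
-100 20 0.0 0.0 [ 0.0766  0.1257 -0.5185  2.0737  0.3696  0.6827 -0.8572]
-100 40 0.0 0.0 [ 0.0047  0.1048 -0.5881  2.2111  1.1119  0.5115 -1.6491]
-100 55 0.0 0.0 [ 0.1288  0.275  -0.6849  2.1717  1.8377  0.6277 -2.2166]
-100 70 0.0 0.0 [ 0.1651  0.444  -0.61    2.0909  2.3599  0.7971 -2.5355]
-100 80 0.0 0.0 [ 0.1528  0.5418 -0.5334  2.0185  2.5995  0.927  -2.6719]
```

send_rows(
  moves=[
    [0.65,1.5,0,1.2,0,5,0],
    [0.65,3.1,-0.1,2.35,0,10,0],
    [0.65,3.1,-0.1,2.35,0,10,0],
  ],
)

```text
time: 2.48
eef_pos: [0.4302, -0.2803, 0.1181]
eef_rot: [[0.538, -0.83, -0.144], [-0.802, -0.557, 0.214], [-0.258, 0.0, -0.966]]
force: [-0.4, 1.4, 0.0]
finger_gap: 0.353
```

```bash
python3 - <<'E'
from h import *
s=env.sense(); M=np.array(s['eef_rot']); print(s['eef_pos'],M,s['finger_gap'])
g=np.array([.419,-.2654,.037])+.008*M[:,2]; print(M.T@(g-s['eef_pos'])*100)
h=np.array([-.829,-.559,0]); print(M.T@h)
E
```

```text
[ 0.4302 -0.2803  0.1181] [[ 0.5383 -0.8304 -0.1441]
 [-0.8023 -0.5572  0.2142]
 [-0.2581  0.0003 -0.9661]] 0.35313253134474276
[0.302  0.0965 9.118 ]
[ 0.0022  0.9999 -0.0003]
```

send_rows(
  moves=[
    [0.65,0,0,3,0,0,0],
    [0.65,0,0,6,0,0,0],
    [0.65,0,0,8,0,0,0],
    [0.65,0,0,9,0,0,0],
    [0.65,0,0,9,0,0,0],
    [0.65,0,0,9,0,0,0],
  ],
)

```text
time: 3.22
eef_pos: [0.4186, -0.2616, 0.0318]
eef_rot: [[0.538, -0.83, -0.143], [-0.802, -0.557, 0.214], [-0.258, -0.0, -0.966]]
force: [-0.2, -0.1, -0.4]
finger_gap: 0.352
```

```bash
python3 - <<'E'
from h import *
grab('side','side1'); f=cv2.imread('pics/side1.png'); cv2.imwrite('pics/side1c.png',cv2.resize(f[140:260,290:440],None,fx=4,fy=4,interpolation=cv2.INTER_CUBIC))
s=env.sense(); M=np.array(s['eef_rot']);g=np.array([.419,-.2654,.037])+.008*M[:,2]; print(s['eef_pos'],M.T@(g-s['eef_pos'])*100)
E
```

```text
[ 0.4187 -0.2616  0.0318] [0.1892 0.1847 0.2125]
```

View pics/side1c.png

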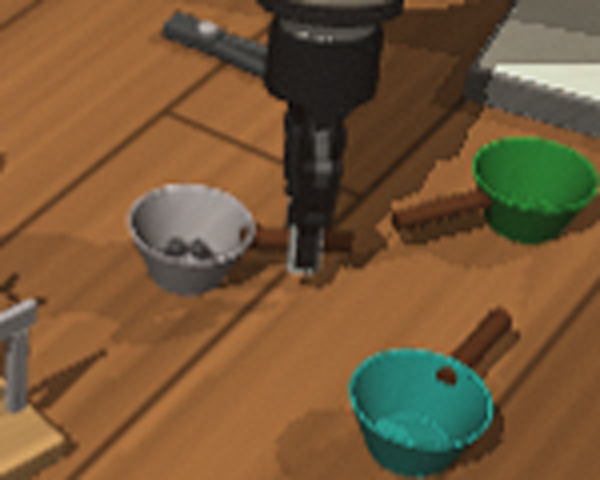

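The crop shows the fingers straddling the handle at (305,240), between the cup at (190,235) and the green look-alike. I make a small correction, then close.

send_rows(
  moves=[
    [0.65,0.2,0.2,0.2,0,0,0],
    [0.75,0.2,0.2,0.2,0,0,0],
    [1,0.2,0.2,0.2,0,0,0],
    [1,0.2,0.2,0.2,0,0,0],
    [1,0.2,0.2,0.2,0,0,0],
    [1,0.2,0.2,0.2,0,0,0],
    [1,0.2,0.2,0.2,0,0,0],
  ],
  squeeze=100,
)

```text
time: 4.15
eef_pos: [0.4173, -0.2635, 0.0286]
eef_rot: [[0.538, -0.83, -0.144], [-0.802, -0.557, 0.215], [-0.259, -0.0, -0.966]]
force: [-0.8, -2.8, 2.8]
finger_gap: 0.153
```

send_rows(
  moves=[
    [1,-0.3,0,-1,0,0,0],
    [1,-0.8,0,-3,0,0,0],
    [1,-1.6,0,-6,0,0,0],
    [1,-2.7,0,-10,0,0,0],
    [1,-3.8,0,-14,0,0,0],
    [1,-4.8,0,-18,0,0,0],
    [1,-5.5,0,-20.5,0,0,0],
    [1,-5.5,0,-20.5,0,0,0],
  ],
)

```text
time: 5.15
eef_pos: [0.4178, -0.2634, 0.2427]
eef_rot: [[0.539, -0.83, -0.142], [-0.802, -0.558, 0.213], [-0.256, -0.001, -0.967]]
force: [0.1, 0.6, -3.2]
finger_gap: 0.149
```

```bash
python3 - <<'E'
from h import *
f=grab('side','side2'); t=grab('top','top2')
cv2.imwrite('pics/m2.png',np.hstack([cv2.resize(f['color'][60:230,220:420,::-1],(400,340),interpolation=cv2.INTER_CUBIC),cv2.resize(t['color'][120:290,290:490,::-1],(400,340),interpolation=cv2.INTER_CUBIC)]))
s=env.sense(); print(s['eef_pos'],s['eef_rot'],s['force'],s['finger_gap'],s['qpos'])
M=np.array(s['eef_rot'])
# goal: grasp point above funnel, same orientation
h=np.array([-.829,-.559,0]); left=np.array([-.559,.829,0]) 
for z in(.26,): 
    g=np.array([.571,.1703,z])-left*.027+h*.08; t=g+.008*M[:,2]; print(t,M.T@(t-s['eef_pos'])*100)
E
```

```text
[ 0.4169 -0.263   0.2403] [[ 0.5385 -0.8301 -0.1447]
 [-0.8018 -0.5576  0.2151]
 [-0.2593  0.0002 -0.9658]] [ 0.2898  0.6282 -2.6701] 0.15026337631133288 [ 0.6114  0.2762 -0.1212  1.8484 -0.0935  1.2528 -0.4488]
[0.5186 0.1049 0.2523] [-24.3283 -28.9571   5.2866]
```

View pics/m2.png

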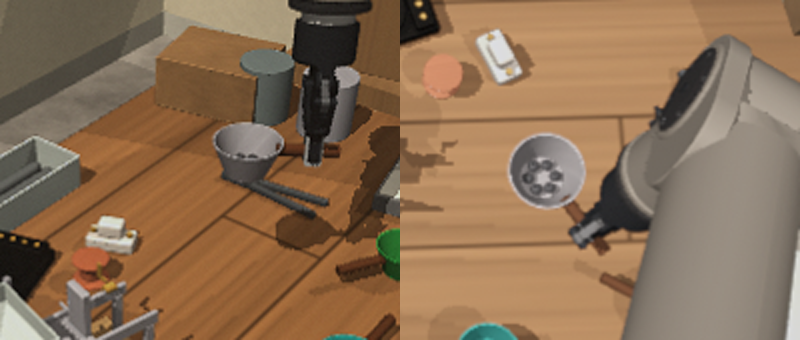

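Both views show the cup level in the gripper, with all six seals in it. Next I carry it over the funnel.

send_rows(
  moves=[
    [1,-1.5,-1.8,0.3,0,0,0],
    [1,-4.5,-5.4,1.0,0,0,0],
    [1,-8.5,-10,1.8,0,0,0],
    [1,-12.5,-15,2.7,0,0,0],
    [1,-16.5,-19.7,3.6,0,0,0],
    [1,-20.3,-24.2,4.4,0,0,0],
    [1,-23,-27.4,5.0,0,0,0],
    [1,-24.3,-29,5.3,0,0,0],
  ],
)

```text
time: 6.25
eef_pos: [0.5188, 0.1073, 0.2511]
eef_rot: [[0.54, -0.829, -0.147], [-0.8, -0.56, 0.215], [-0.261, 0.002, -0.965]]
force: [-0.2, -0.6, -2.0]
finger_gap: 0.154
```

```bash
python3 - <<'E'
from h import *
from scipy.optimize import least_squares
t=grab('top','top3')
s=env.sense(); print(s['eef_pos'],s['eef_rot'],s['force'],s['finger_gap'],s['qpos'])
W=cloud(t); P=W.reshape(-1,3); d=np.hypot(P[:,0]-.586,P[:,1]-.148)
for zl,zh in((.255,.29),):
    m=(P[:,2]>zl)&(P[:,2]<zh)&(d<.055); c=P[m][:,:2]; zz=np.sort(P[m][:,2]); print(m.sum(),zz[::max(1,len(zz)//8)])
    o=least_squares(lambda p:np.hypot(*(c-p[:2]).T)-p[2],[.586,.148,.045],loss='soft_l1',f_scale=.002); print(o.x)
E
```

```text
[0.5191 0.1091 0.2512] [[ 0.5412 -0.8279 -0.1473]
 [-0.7992 -0.5609  0.2158]
 [-0.2613  0.0009 -0.9653]] [ 0.7114  2.8014 -2.6566] 0.14709804477691676 [ 0.1308  0.2802 -0.3727  1.8308 -0.1598  1.1494 -1.1361]
254 [0.2552 0.2576 0.2595 0.2617 0.2635 0.2651 0.2668 0.268  0.2705]
[0.5862 0.15   0.0412]
```

send_rows(
  moves=[
    [1,0.18,0,0.23,0,8,0],
    [1,0.35,0,0.45,0,16,0],
    [1,0.53,0,0.65,0,24,0],
    [1,0.68,0,0.85,0,32,0],
    [1,0.84,0,1.0,0,40,0],
    [1,0.98,0,1.19,0,48,0],
    [1,1.12,0,1.34,0,56,0],
    [1,1.24,0,1.48,0,62,0],
  ],
)

```text
time: 7.3
eef_pos: [0.5233, 0.098, 0.2337]
eef_rot: [[0.381, -0.829, 0.409], [-0.563, -0.559, -0.609], [0.734, 0.002, -0.68]]
force: [-0.8, -0.2, -2.3]
finger_gap: 0.154
```

```bash
python3 - <<'E'
from h import *
f=grab('side','side4'); t=grab('top','top4')
cv2.imwrite('pics/m4.png',np.hstack([cv2.resize(f['color'][130:310,140:340,::-1],(400,360),interpolation=cv2.INTER_CUBIC),cv2.resize(t['color'][110:260,140:306,::-1],(398,360),interpolation=cv2.INTER_CUBIC)]))
s=env.sense(); M=np.array(s['eef_rot']); print(s['eef_pos'],M,s['force'],s['finger_gap'],s['qpos'])
g=s['eef_pos']-.008*M[:,2]; print('grasp',g,'expected cup axis',g-np.array([-.829,-.559,0])*.08)
E
```

```text
[0.5226 0.0987 0.2322] [[ 0.3856 -0.8281  0.4069]
 [-0.5622 -0.5605 -0.6081]
 [ 0.7316  0.0057 -0.6817]] [ 0.5469  0.0483 -3.0057] 0.15097986638425934 [-0.4741  0.2952 -0.3593  2.1011  0.9656  1.2425 -2.3678]
grasp [0.5193 0.1036 0.2377] expected cup axis [0.5857 0.1483 0.2377]
```

View pics/m4.png

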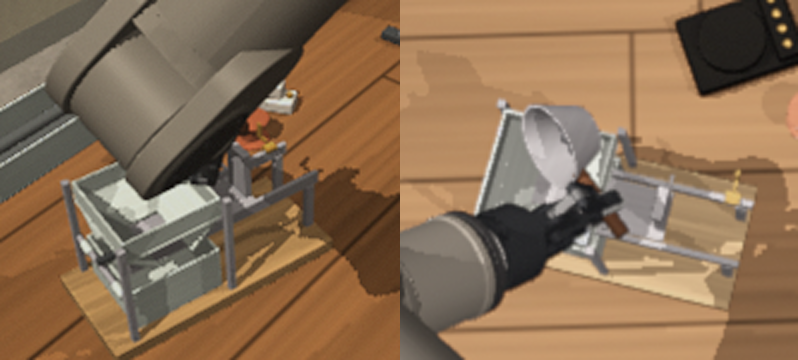

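send_rows(
  moves=[
    [1,1.1,0,-1.0,0,2,0],
    [1,2.2,0,-2.05,0,5,0],
    [1,2.3,0,-2.05,0,9,0],
    [1,2.4,0,-2.1,0,13,0],
    [1,2.45,0,-2.1,0,17,0],
    [1,2.5,0,-2.1,0,20,0],
    [1,2.52,0,-2.1,0,22,0],
    [1,2.55,0,-2.15,0,24,0],
  ],
)

```text
time: 8.4
eef_pos: [0.5251, 0.0958, 0.2682]
eef_rot: [[0.182, -0.831, 0.526], [-0.27, -0.556, -0.786], [0.946, 0.001, -0.325]]
force: [-0.1, -0.7, -1.5]
finger_gap: 0.157
```

```bash
python3 - <<'E'
from h import *
t=grab('top','top5'); f=grab('side','side5')
s=env.sense(); M=np.array(s['eef_rot']); print(s['eef_pos'],M,s['force'],s['finger_gap'],s['qpos'])
W=cloud(t).reshape(-1,3); d=np.hypot(W[:,0]-.571,W[:,1]-.17)
# lowest wrist height near the funnel (side view)
cv2.imwrite('pics/m5.png',np.hstack([cv2.resize(f['color'][130:310,140:340,::-1],(400,360),interpolation=cv2.INTER_CUBIC),cv2.resize(t['color'][110:260,140:306,::-1],(398,360),interpolation=cv2.INTER_CUBIC)]))
E
```

```text
[0.5249 0.0962 0.2678] [[ 0.1823 -0.8305  0.5263]
 [-0.2694 -0.557  -0.7856]
 [ 0.9456  0.0014 -0.3253]] [ 0.2145 -0.0134 -0.9094] 0.15237975117360028 [-0.6467  0.4408 -0.3226  2.1296  1.1789  1.5837 -2.6336]
```

View pics/m5.png

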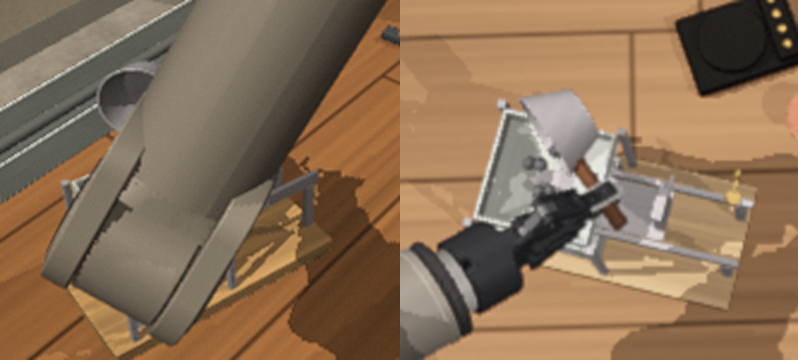

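Top view: the seals at (535,165) and (545,188) are rolling into the funnel, and the cup is tipped about 86 degrees. I tip a little further.

send_rows(
  moves=[
    [1,0.03,0,0,0,2,0],
    [1,0.06,0,0,0,4,0],
    [1,0.09,0,0,0,6,0],
    [1,0.1,0,0,0,7,0],
    [1,0.1,0,0,0,7,0],
  ],
)

```text
time: 9.12
eef_pos: [0.5252, 0.0964, 0.269]
eef_rot: [[0.116, -0.83, 0.545], [-0.172, -0.558, -0.812], [0.978, 0.001, -0.207]]
force: [-1.1, -0.2, -2.0]
finger_gap: 0.153
```

```bash
python3 - <<'E'
from h import *
t=grab('top','top6')
s=env.sense(); M=np.array(s['eef_rot']); print(s['eef_pos'],M,s['force'],s['finger_gap'],s['qpos'])
a=t['color'][150:222,165:240,::-1]; cv2.imwrite('pics/m6.png',cv2.resize(a,None,fx=8,fy=8,interpolation=cv2.INTER_CUBIC))
E
```

```text
[0.5252 0.0963 0.2691] [[ 0.1162 -0.8302  0.5453]
 [-0.1724 -0.5575 -0.812 ]
 [ 0.9781  0.0003 -0.2079]] [ 0.6703 -0.138  -1.3435] 0.1497269407076413 [-0.7083  0.507  -0.2754  2.1391  1.2207  1.6649 -2.7081]
```

View pics/m6.png

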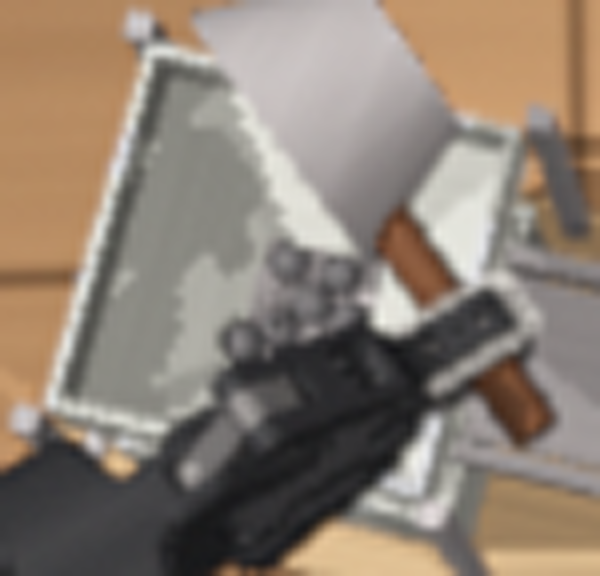

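send_rows(
  moves=[
    [1,-0.1,0,0,0,-10,0],
    [1,-0.25,0,-0.05,0,-20,0],
    [1,-0.4,0,-0.1,0,-30,0],
    [1,-0.5,0,-0.2,0,-40,0],
    [1,-0.6,0,-0.3,0,-50,0],
    [1,-0.7,0,-0.4,0,-60,0],
    [1,-0.75,0,-0.5,0,-70,0],
    [1,-0.8,0,-0.65,0,-80,0],
  ],
)

```text
time: 10.18
eef_pos: [0.5211, 0.1029, 0.2643]
eef_rot: [[0.557, -0.83, -0.019], [-0.829, -0.558, 0.035], [-0.039, -0.003, -0.999]]
force: [-0.6, 0.1, -2.1]
finger_gap: 0.151
```

```bash
python3 - <<'E'
from h import *
s=env.sense(); M=np.array(s['eef_rot']); print(s['eef_pos'],M,s['qpos'])
from scipy.spatial.transform import Rotation as R
T=R.from_matrix([[.538,-.83,-.144],[-.802,-.557,.215],[-.259,0,-.966]])
print('turn',np.degrees((R.from_matrix(M).inv()*T).as_rotvec()))
for p in([.4173,-.2635,.25],[.4173,-.2635,.0300]): print(M.T@(np.array(p)-s['eef_pos'])*100)
E
```

```text
[0.5211 0.1029 0.2643] [[ 0.5572 -0.8302 -0.0191]
 [-0.8294 -0.5575  0.0346]
 [-0.0394 -0.0035 -0.9992]] [-0.0337  0.1942 -0.2942  1.8784  0.0193  1.0844 -1.3113]
turn [ -0.1872 -12.7466   0.0557]
[24.6614 29.0461  0.3545]
[25.5281 29.1222 22.3373]
```

send_rows(
  moves=[
    [1,3,3.5,0,0,-4,0],
    [1,7,8.2,0,0,-8,0],
    [1,11,13,0,0,-12.7,0],
    [1,15,17.7,0.2,0,-12.7,0],
    [1,19,22.4,0.3,0,-12.7,0],
    [1,22.5,26.5,0.35,0,-12.7,0],
    [1,24.7,29,0.35,0,-12.7,0],
    [1,24.7,29,0.35,0,-12.7,0],
  ],
)

```text
time: 11.18
eef_pos: [0.4162, -0.2662, 0.2507]
eef_rot: [[0.536, -0.833, -0.141], [-0.806, -0.554, 0.21], [-0.253, 0.001, -0.967]]
force: [1.2, 0.6, -1.8]
finger_gap: 0.149
```

```bash
python3 - <<'E'
from h import *
t=grab('top','top7'); s=env.sense(); M=np.array(s['eef_rot']); print(s['eef_pos'],M,s['force'])
a=cv2.resize(t['color'][150:222,165:240,::-1],(400,384),interpolation=cv2.INTER_CUBIC);b=cv2.resize(t['color'][180:270,310:404,::-1],(400,384),interpolation=cv2.INTER_CUBIC)
cv2.imwrite('pics/m7.png',np.hstack([a,b]))
print(M.T@(np.array([.4173,-.2635,.0295])-s['eef_pos'])*100)
E
```

```text
[ 0.4169 -0.2644  0.2507] [[ 0.5374 -0.8314 -0.141 ]
 [-0.8042 -0.5556  0.2109]
 [-0.2537  0.0001 -0.9673]] [ 0.3749  0.2735 -1.5411]
[ 5.5557 -0.0837 21.4158]
```

View pics/m7.png

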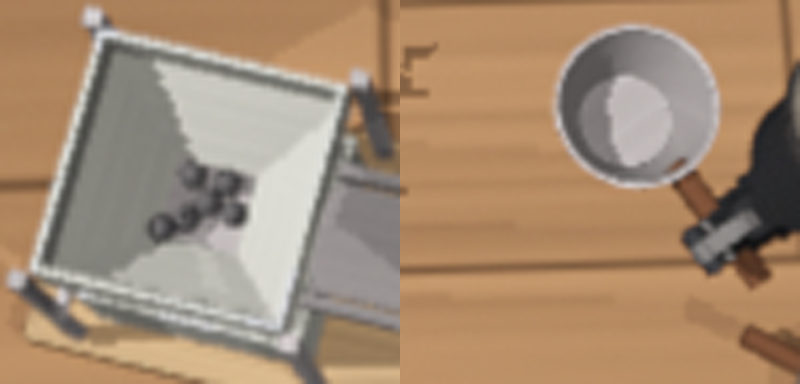

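Funnel crop: all six seals are at the throat, between (162,227) and (235,213). The cup is empty. Next I set it down.

send_rows(
  moves=[
    [1,1.2,0,4.5,0,0,0],
    [1,2.6,0,10,0,0,0],
    [1,3.9,0,15,0,0,0],
    [1,4.9,0,19,0,0,0],
    [1,5.3,0,20.5,0,0,0],
    [1,5.45,0,21,0,0,0],
    [1,5.5,0,21.3,0,0,0],
    [1,5.5,0,21.3,0,0,0],
  ],
)

```text
time: 12.22
eef_pos: [0.4176, -0.2632, 0.0316]
eef_rot: [[0.539, -0.83, -0.14], [-0.803, -0.557, 0.21], [-0.252, -0.001, -0.968]]
force: [0.7, 0.6, -1.4]
finger_gap: 0.147
```

send_rows(
  moves=[
    [1,0.03,0,0.1,0,0,0],
    [1,0.05,0,0.2,0,0,0],
    [1,0.07,0,0.3,0,0,0],
    [1,0.07,0,0.3,0,0,0],
  ],
)

```text
time: 12.72
eef_pos: [0.4168, -0.2632, 0.0278]
eef_rot: [[0.539, -0.83, -0.141], [-0.803, -0.557, 0.211], [-0.254, 0.0, -0.967]]
force: [-2.8, -2.1, 5.4]
finger_gap: 0.15
```

send_rows(
  moves=[
    [0.75,0,0,0,0,0,0],
    [0.65,0,0,0,0,0,0],
    [0.62,0,0,0,0,0,0],
    [0.62,0,0,-2,0,0,0],
    [0.62,0,0,-5,0,0,0],
    [0.62,0,0,-10,0,0,0],
    [0.62,-1,0,-16,0,5,0],
    [0.62,-2,0,-22,0,14.6,0],
  ],
)

```text
time: 13.72
eef_pos: [0.4379, -0.2942, 0.2471]
eef_rot: [[0.556, -0.831, 0.001], [-0.831, -0.556, -0.002], [0.002, -0.0, -1.0]]
force: [2.5, -0.2, 0.5]
finger_gap: 0.383
```

```bash
python3 - <<'E'
from h import *
from scipy.spatial.transform import Rotation as R
from scipy.optimize import least_squares
t=grab('top','top8'); W=cloud(t)
P=W[195:245,320:375].reshape(-1,3); c=P[(P[:,2]>.041)&(P[:,2]<.054)][:,:2]; c=c[np.hypot(c[:,0]-.485,c[:,1]+.221)<.053]
print('cup',len(c),least_squares(lambda p:np.hypot(*(c-p[:2]).T)-p[2],[.485,-.221,.044],loss='soft_l1',f_scale=.002).x)
# funnel frame from ring & blade top
P=W.reshape(-1,3); o=np.array([.571,.1703]); a=np.radians(74.7); X=np.array([np.cos(a),np.sin(a)]);Y=np.array([-X[1],X[0]])
A=(P[:,:2]-o)@X;B=(P[:,:2]-o)@Y
m=(P[:,2]>.158)&(P[:,2]<.172)&(A<-.095)&(A>-.15)&(abs(B)<.03); print('blade',m.sum(),A[m].min(),A[m].max(),B[m].min(),B[m].max())
s=env.sense(); M=np.array(s['eef_rot']); print(s['eef_pos'],M,s['qpos'])
for sg in(1,-1):
    x=np.array([*X,0])*sg; z=np.array([0,0,-1.]); T=R.from_matrix(np.stack([x,np.cross(z,x),z],1)); print(sg,np.degrees((R.from_matrix(M).inv()*T).as_rotvec()))
p=o-.125*X
for z in(.25,): print(p,M.T@(np.array([*p,z])-s['eef_pos'])*100)
E
```

```text
cup 182 [ 0.4847 -0.2203  0.0422]
blade 72 -0.13084061236289626 -0.11891628856572428 -0.017959912622082002 0.01882621536383739
[ 0.4397 -0.2942  0.2562] [[ 0.5569 -0.8304  0.0173]
 [-0.8303 -0.5572 -0.0137]
 [ 0.021  -0.0067 -0.9998]] [ 0.4641  0.1635  0.0011  1.9301  0.0051  1.0265 -0.5173]
1 [   1.1765   -1.0671 -130.8359]
-1 [-0.8765 -0.9664 49.1556]
[0.538  0.0497] [-23.0917 -27.3201   0.3203]
```

send_rows(
  moves=[
    [0.62,-3,-3.5,0.1,0,0,7],
    [0.62,-7,-8.2,0.1,0,0,14],
    [0.62,-11,-13,0.1,0,0,21],
    [0.62,-15,-17.7,0.2,0,0,28],
    [0.62,-19,-22.4,0.2,-0.3,-0.3,35],
    [0.62,-21.5,-25.5,0.3,-0.6,-0.6,42],
    [0.62,-23.1,-27.3,0.3,-0.9,-1,49.2],
    [0.62,-23.1,-27.3,0.3,-0.9,-1,49.2],
  ],
)

```text
time: 14.78
eef_pos: [0.5352, 0.0527, 0.2424]
eef_rot: [[-0.262, -0.965, -0.02], [-0.965, 0.262, 0.016], [-0.011, 0.023, -1.0]]
force: [-0.3, -0.9, 0.2]
finger_gap: 0.382
```

```bash
cat > g.py <<'E'
from h import *
from scipy.spatial.transform import Rotation as R
a=np.radians(74.7); x=-np.array([np.cos(a),np.sin(a),0]); z=np.array([0,0,-1.]); T=R.from_matrix(np.stack([x,np.cross(z,x),z],1))
s=env.sense(); M=np.array(s['eef_rot']); print(s['eef_pos'],s['qpos'],'turn',np.degrees((R.from_matrix(M).inv()*T).as_rotvec()),s['force'],s['finger_gap'])
print(M.T@(np.array([.538,.0497,.139])-s['eef_pos'])*100)
E
python3 g.py
```

```text
[0.5352 0.0527 0.2424] [-0.0626  0.2202 -0.1653  1.892   0.0181  1.048  -2.0697] turn [1.3369 0.6044 0.0926] [-0.3418 -0.8655  0.2227] 0.38237241152541956
[ 0.3226 -0.5875 10.3281]
```

send_rows(
  moves=[
    [0.62,0.15,-0.3,2,1.3,0.6,0],
    [0.62,0.3,-0.4,4.5,1.3,0.6,0],
    [0.62,0.3,-0.4,5.5,1.3,0.6,0],
    [0.62,0.3,-0.4,5.5,1.3,0.6,0],
  ],
)

```text
time: 15.28
eef_pos: [0.5369, 0.0471, 0.1875]
eef_rot: [[-0.264, -0.964, -0.001], [-0.964, 0.264, -0.001], [0.001, 0.001, -1.0]]
force: [0.2, 0.7, 0.2]
finger_gap: 0.376
```

```bash
python3 g.py
```

```text
[0.5369 0.0471 0.1875] [-0.0702  0.2721 -0.161   1.9574  0.0548  0.9171 -2.097 ] turn [ 0.0325 -0.0446 -0.022 ] [0.2223 0.6942 0.2158] 0.37568958982703915
[-0.2842 -0.0369  4.8495]
```

send_rows(
  moves=[
    [0.62,-0.2,0,1,0,0,0],
    [0.62,-0.25,0,3,0,0,0],
    [0.62,-0.25,0,4.8,0,0,0],
    [0.62,-0.25,0,4.8,0,0,0],
    [0.8,-0.25,0,4.8,0,0,0],
    [1,-0.25,0,4.8,0,0,0],
    [1,-0.25,0,4.8,0,0,0],
    [1,-0.25,0,4.8,0,0,0],
  ],
  squeeze=80,
)

```text
time: 16.27
eef_pos: [0.5384, 0.0504, 0.1405]
eef_rot: [[-0.264, -0.964, 0.002], [-0.964, 0.264, 0.0], [-0.0, -0.002, -1.0]]
force: [-1.0, 2.9, 6.6]
finger_gap: 0.134
```

```bash
python3 g.py
```

```text
[0.5384 0.0504 0.1405] [-0.0795  0.3333 -0.1592  1.9946  0.0716  0.8173 -2.1172] turn [-0.0915  0.0284 -0.0178] [-0.9809  2.9384  6.6405] 0.13407728214022974
[0.0816 0.0207 0.1483]
```

send_rows(
  moves=[
    [1,0.7,0,0,0,0,0],
    [1,1.7,0,0,0,0,0],
    [1,2.9,0,0,0,0,0],
    [1,4.1,0,0,0,0,0],
    [1,5.2,0,0,0,0,0],
    [1,6.1,0,0,0,0,0],
    [1,6.7,0,0,0,0,0],
    [1,6.7,0,0,0,0,0],
  ],
)

```text
time: 17.27
eef_pos: [0.5209, -0.0142, 0.1405]
eef_rot: [[-0.264, -0.964, 0.002], [-0.964, 0.264, 0.0], [-0.001, -0.002, -1.0]]
force: [2.4, 7.2, 3.6]
finger_gap: 0.13
```

```bash
python3 g.py; python3 - <<'E'
from h import *
t=grab('top','top9'); f=grab('side','side9')
a=cv2.resize(t['color'][145:245,165:305,::-1],(400,286),interpolation=cv2.INTER_CUBIC)
a=t['color'][165:225,225:305,::-1]; a=cv2.resize(a,(400,300),interpolation=cv2.INTER_CUBIC)
b=cv2.resize(f['color'][180:255,235:315,::-1],(400,375),interpolation=cv2.INTER_CUBIC)
c=cv2.resize(t['color'][150:225,165:245,::-1],(400,225),interpolation=cv2.INTER_CUBIC)
d=cv2.resize(f['color'][200:300,165:265,::-1],(400,150),interpolation=cv2.INTER_CUBIC)
cv2.imwrite('pics/m9.png',np.hstack([np.vstack([a,c]),np.vstack([b,d])]))
E
```

```text
[ 0.5209 -0.0142  0.1405] [ 0.0212  0.3033 -0.1379  2.0385  0.0569  0.801  -1.9884] turn [-0.1185  0.0601 -0.0277] [2.3998 7.207  3.5792] 0.13038263473761638
[-6.6149  0.04    0.1543]
```

View pics/m9.png

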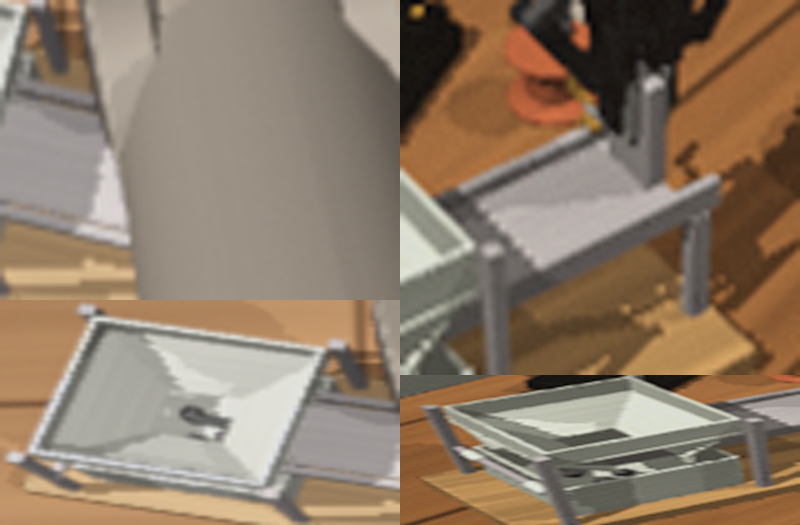

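```bash
cat > sub.py <<'E'
from h import *
def plane(f,im_shape,z):
    h,w=im_shape; F=h/2/np.tan(np.radians(f['vfov'])/2)
    K=np.array([[F,0,f['cx']],[0,F,f['cy']],[0,0,1.]])
    u,v=np.meshgrid(np.arange(w),np.arange(h))
    p=cv2.undistortPoints(np.stack([u,v],-1).reshape(-1,1,2).astype(float),K,np.array([f['k1'],0,0,0,0.])).reshape(h,w,2)
    d=np.dstack([p,np.ones((h,w))])@np.array(f['attitude']).T; c=np.array(f['position'])
    return c+d*((z-c[2])/d[...,2])[...,None]
E
python3 - <<'E'
from sub import *
im=cv2.imread('pics/top0.png').astype(int); f=env.grab_frame('top')
o=np.array([.571,.1703]);a=np.radians(74.7);X=np.array([np.cos(a),np.sin(a)]);Y=np.array([-X[1],X[0]])
for z in(.111,.122):
    P=plane(f,im.shape[:2],z); A=(P[...,:2]-o)@X*1000;B=(P[...,:2]-o)@Y*1000
    print(z,'A at 253,183',A[183,253],B[183,253],'A at 280,184',A[184,280],B[184,280],'A at 279,189',A[189,279],B[189,279])
print('fin R-B'); print((im[179:196,272:287,2]-im[179:196,272:287,0]))
print('ptr R-B'); print((im[179:190,246:262,2]-im[179:190,246:262,0]))
print('ptr G'); print(im[179:190,246:262,1])
E
```

```text
0.111 A at 253,183 -123.16631457040874 -43.88584512718155 A at 280,184 -193.07235524584974 -58.016319748459786 A at 279,189 -193.6925300556208 -44.24360556034407
0.122 A at 253,183 -124.39194751680073 -41.42191778668118 A at 280,184 -193.67671839601041 -55.426811885821685 A at 279,189 -194.29138158083506 -41.7764987270665
fin R-B
[[ 57  56  57  57  58  56  56  56  56  56  57  63  62  70  81]
 [ 51  51  50  50  49  48  48  49  58  64  55  70  71  70  71]
 [ 38  38  39  38  38  38  39  52  78  86  57  58  59  59  58]
 [ 40  40  42  41  41  41  44  63  88  84  71  68  69  69  69]
 [ 50  49  51  50  52  52  53  60  75  69  79  79  80  80  79]
 [ 53  52  56  59  56  58  55  58  67  66  79  81  80  80  80]
 [ 55  56  64  70  62  67  64  75  88  74  75  79  80  80  80]
 [ 55  55  62  73  72  73  75  84  91  71  68  74  77  77  77]
 [ 54  54  62  73  72  73  75  87  85  73  72  72  72  70  71]
 [ 55  55  63  73  73  73  75  87  75  71  73  73  72  72  72]
 [ 49  55  66  75  82  81  80  87  79  70  70  71  72  72  72]
 [ 27  37  58  71  91  98  96  93  91  75  65  72  73  72  72]
 [  6   7  1
[... 917 characters left out ...]
  87  85  83  80  83  82  82]
 [105 105 105 106 106 107 107 108 105  99  93  87  83  91  83  77]
 [104 104 103 104 105 105 106 107 106 106 108 108 111 113  94  82]
 [104 103 103 104 103 104 110 125 116 105 105 107 108 110 110 110]
 [104 104 105 105 104 104 128 167 140 107 104 104 105 106 106 107]
 [118 132 127 123 111 112 139 176 127 105 105 105 105 105 105 104]
 [144 180 173 166 148 144 155 174 112 102 104 105 104 105 104 105]
 [134 174 177 181 183 181 176 167 117 116 132 126 117 110 104 104]
 [ 91 126 161 175 180 181 172 136 121 143 180 171 158 144 134 127]
 [107 143 199 193 177 172 151 120 110 135 176 181 181 184 181 173]
 [130 164 199 202 199 188 142 116  94  93 128 154 161 173 176 178]]
```

```bash
python3 - <<'E'
from sub import *
o=np.array([.571,.1703]);a=np.radians(74.7);X=np.array([np.cos(a),np.sin(a)]);Y=np.array([-X[1],X[0]])
W0=np.load('side0.npy'); Ws=[cloud(grab('side')) for _ in range(3)]
def AB(W): return (W[...,:2]-o)@X*1000,(W[...,:2]-o)@Y*1000,W[...,2]*1000
def stat(W,c,n):
    A,B,z=AB(W)
    # +X face, low part / +Y face centre
    m=(abs(B)<15)&(z>112)&(z<127)&(abs(A-(c+6))<5); print(n,'Xface low',m.sum(),A[m].mean().round(2),A[m].std().round(2))
    m=(abs(B-18)<4)&(z>115)&(z<162)&(abs(A-c)<11); print(n,'Yface',m.sum(),A[m].mean().round(2),np.percentile(A[m],[3,97]).round(1))
    m=(abs(B)<17)&(z>112)&(z<164)&(abs(A-(c+6))<5); print(n,'Xface all',m.sum(),A[m].mean().round(2))
stat(W0,-125,'shut')
for W in Ws: stat(W,-192,'now')
A,B,z=AB(np.mean(Ws,0))
print(np.array2string(np.dstack([A,B,z])[208:224:3,272:296:3].astype(int).reshape(6,-1),max_line_width=200))
im=cv2.imread('pics/side9.png'); i0=cv2.imread('pics/side0.png')
c=np.hstack([cv2.resize(i[y:y+70,x:x+60],(400,467),interpolation=cv2.INTER_CUBIC) for i,x,y in((i0,235,185),(im,250,175))]); cv2.imwrite('pics/m10.png',c)
E
```

```text
shut Xface low 30 -117.63 1.28
shut Yface 71 -122.5 [-128.7 -116.9]
shut Xface all 144 -117.84
now Xface low 25 -184.65 0.98
now Yface 59 -189.9 [-196.3 -184. ]
now Xface all 86 -185.54
now Xface low 28 -184.78 1.58
now Yface 60 -188.91 [-196.5 -183.6]
now Xface all 76 -184.96
now Xface low 25 -184.64 0.67
now Yface 55 -189.22 [-196.3 -184.1]
now Xface all 82 -185.42
[[-181  -32  100 -186  -26  102 -184  -11  114 -185    1  122 -184   15  132 -193   16  128 -289  -99    0 -294  -91    2]
 [-173  -21  102 -180  -17  101 -185  -11  103 -184    2  113 -184   15  123 -192   16  119 -280  -87    1 -287  -82    1]
 [-167  -12  101 -174   -9  100 -180   -4  100 -185    1  102 -184   15  113 -192   16  109 -271  -75    2 -279  -71    1]
 [-161   -3  101 -166    1  102 -174    3  100 -179    8  100 -185   14  102 -191   18  101 -265  -66    1 -199   31  106]
 [-155    4  100 -161    9  101 -167   12  100 -173   18  101 -179   22  100 -181   32  107 -187   36  106 -197   35  100]
 [-148   15  102 -154   18  101 -161   22  100 -162   33  108 -168   36  107 -179   34   99 -188   34   94 -197   35   90]]
```

View pics/m10.png

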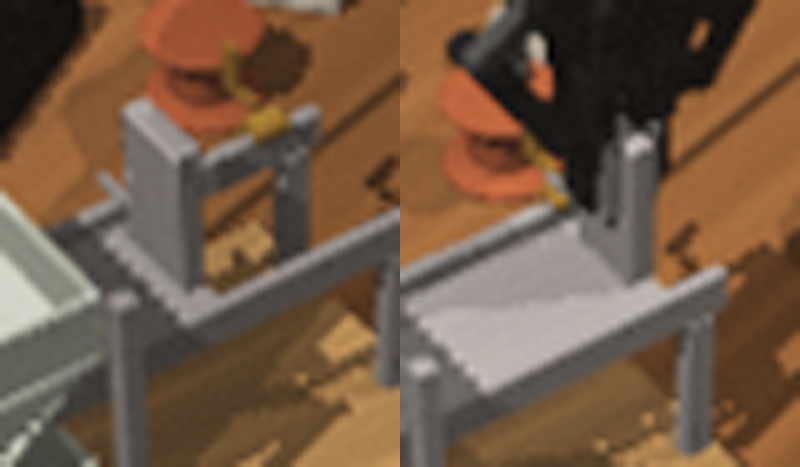

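```bash
python3 - <<'E'
from h import *
o=np.array([.571,.1703]);a=np.radians(74.7);X=np.array([np.cos(a),np.sin(a)]);Y=np.array([-X[1],X[0]])
for n in('side0','top0'):
    W=np.load(n+'.npy'); im=cv2.imread(f'pics/{n}.png'); hsv=cv2.cvtColor(im,cv2.COLOR_BGR2HSV)
    A=(W[...,:2]-o)@X*1000;B=(W[...,:2]-o)@Y*1000;z=W[...,2]*1000
    m=(hsv[...,1]>100)&(z>112)&(z<145)&(B<-25)&(B>-75)&(A<-170)&(A>-215)
    f=m&(B<-44)|(m&(z>119)); print(n,'fin',f.sum(),A[f].mean(),np.median(A[f]),A[f].std(),z[f].max(),'clip',(m&~f).sum(),np.percentile(A[m&~f],[5,50,95]) if (m&~f).any() else '')
    p=(abs(z-111)<7)&(B<-38.5)&(B>-60)&(A>-140)&(A<-110); print(' ptr',p.sum(),A[p],B[p],z[p])
E
```

```text
side0 fin 24 -192.14636807285294 -191.99920144804366 1.4464316450334203 132.98399917494243 clip 8 [-194.5295 -190.2414 -184.6721]
 ptr 4 [-121.5886 -123.3164 -121.653  -110.1103] [-42.5047 -40.5377 -42.9396 -39.1658] [114.2435 114.748  110.589  105.9519]
top0 fin 12 -194.6531916331373 -194.7695194494296 0.9774306852480379 134.511972403085 clip 9 [-198.9875 -194.1036 -190.3419]
 ptr 3 [-123.5138 -125.9615 -124.1831] [-43.1874 -44.0358 -40.5538] [114.1183 113.098  114.1627]
```

Four estimates put the mark 69.9 to 70.2 mm out. The blade has travelled about 67.0 mm, so 3 mm remains.

send_rows(
  moves=[
    [1,0.15,0,0,0,0,0],
    [1,0.3,0,0,0,0,0],
    [1,0.31,0,0,0,0,0],
    [1,0.31,0,0,0,0,0],
    [1,0.31,0,0,0,0,0],
    [1,0.31,0,0,0,0,0],
  ],
)

```text
time: 18.32
eef_pos: [0.5202, -0.0167, 0.1405]
eef_rot: [[-0.264, -0.965, 0.002], [-0.965, 0.264, 0.001], [-0.001, -0.002, -1.0]]
force: [1.6, 7.7, 4.9]
finger_gap: 0.13
```

```bash
python3 - <<'E'
from h import *
o=np.array([.571,.1703]);a=np.radians(74.7);X=np.array([np.cos(a),np.sin(a)]);Y=np.array([-X[1],X[0]])
s=env.sense(); print(s['eef_pos'],(s['eef_pos'][:2]-np.array([.5384,.0504]))@X,s['force'],s['finger_gap'],s['time'])
lo=[];ya=[]
for _ in range(5):
    W=cloud(grab('side','side12')); A=(W[...,:2]-o)@X*1000;B=(W[...,:2]-o)@Y*1000;z=W[...,2]*1000
    m=(abs(B)<15)&(z>112)&(z<127)&(abs(A+188)<5); lo.append(A[m].mean())
    m=(abs(B-18)<4)&(z>115)&(z<162)&(abs(A+194)<11); ya.append(A[m].mean())
print('travel Xface',-117.63-np.mean(lo),'Yface',-122.5-np.mean(ya))
t=grab('top','top12')['color'][150:222,165:240,::-1]; f=grab('side')['color'][215:300,165:250,::-1]
cv2.imwrite('pics/m12.png',np.hstack([cv2.resize(i,(400,400),interpolation=cv2.INTER_CUBIC) for i in(t,f)]))
E
```

```text
[ 0.5202 -0.0167  0.1405] -0.06947178770267166 [1.5587 7.6524 4.8969] 0.13026664503959406 18.325
travel Xface 69.99574482644886 Yface 69.40984741399237
```

send_rows(
  moves=[
    [1,0.06,0,0,0,0,0],
    [1,0.06,0,0,0,0,0],
    [1,0.06,0,0,0,0,0],
    [1,0.06,0,0,0,0,0],
  ],
)

```text
time: 19.18
eef_pos: [0.52, -0.0172, 0.1405]
eef_rot: [[-0.264, -0.965, 0.002], [-0.965, 0.264, 0.001], [-0.001, -0.002, -1.0]]
force: [2.3, 7.3, 5.0]
finger_gap: 0.125
```

```bash
python3 - <<'E'
from h import *
o=np.array([.571,.1703]);a=np.radians(74.7);X=np.array([np.cos(a),np.sin(a)]);Y=np.array([-X[1],X[0]])
s=env.sense(); print(s['eef_pos'],(s['eef_pos'][:2]-np.array([.5384,.0504]))@X,s['force'],s['finger_gap'],s['time'])
t=grab('top','top13'); W=cloud(t); A=(W[...,:2]-o)@X*1000;B=(W[...,:2]-o)@Y*1000;z=W[...,2]*1000
m=(abs(A)<19)&(abs(B)<19); print('throat z',np.percentile(z[m],[0,25,50,75,100]))
dark=t['color'].max(-1)<85
m=(abs(A)<56)&(abs(B)<56)&dark; print('dark in funnel n',m.sum(),'z pct',np.percentile(z[m],[0,50,90,100]) if m.any() else '')
f=grab('side','side13'); W=cloud(f); A=(W[...,:2]-o)@X*1000;B=(W[...,:2]-o)@Y*1000;z=W[...,2]*1000
m=(abs(A)<55)&(abs(B)<53)&(z<70)&(z>15); print('side bin pts',m.sum(), 'dark',(m&(f['color'].max(-1)<85)).sum())
W=cloud(t); P=W[190:250,320:380].reshape(-1,3); d=np.hypot(P[:,0]-.4847,P[:,1]+.2203); r=P[(d<.047)&(d>.038)]; print('cup rim z',np.percentile(r[:,2],[50,90]),'floor',np.median(P[d<.02][:,2]))
E
```

```text
[ 0.52   -0.0172  0.1405] -0.07005356425783815 [2.2746 7.3235 5.0216] 0.12538386497729737 19.175
throat z [ 18.5238  24.5682  34.5496  95.5915 101.0408]
dark in funnel n 4 z pct [30.1334 39.3961 77.0419 92.8201]
side bin pts 360 dark 90
cup rim z [0.0407 0.048 ] floor 0.005199585206126733
```

```bash
python3 -c "
from cell import env
print(env.finish_job(), env.sense()['eef_pos'])"
```

```text
the job is handed in; nothing more can be done
the job is handed in; nothing more can be done
```

The job is done and handed in at about 19 s, with the gripper still holding the gate at the mark.

- **Pour:** I tipped the steel cup about 93° over the shut funnel. The picture afterwards showed all six seals at the throat and an empty cup.
- **Cup:** It stands upright, re-measured within 1 mm of where it started and well clear of the stand.
- **Gate:** By tool travel the gate is pulled 70.05 mm. Measurements from both cameras put the mark 69.9 to 70.2 mm from the pointer's shut position. Just before a last 0.6 mm nudge, depth readings of the blade gave 69.4 to 70.0 mm.
- **Seals in the bin:** The last depth readings showed the throat open down to the bin floor and no seal left in the funnel.

**Not confirmed:** The arm hid the pointer and mark from the top camera, so their alignment rests on those measurements, good to about 1 mm. I saw dark balls in the bin but did not count six there. My last picture check was refused because I had reached the 12-picture limit.

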